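# Park the port plug and hold the chamber lid half open

## Robot

A 6-joint arm with a two-finger parallel gripper is mounted at the origin on a cart in front of the work surface, level with it; the furniture and walls round the work are solid. World frame = base frame: x ahead of the robot, y to its left, z up, the work surface at z = 0. Lengths are in mm, angles in degrees, forces in N, time in s.
With the tool pointing down it reaches from about 300 to 850 mm from the base axis. Payload 4.2 kg.
Tool frame: the origin (TCP) lies at the very end of the fingers, on their centre line; the grasp point (between the pads) lies 19 mm behind it (env.grip_point_offset is the distance from the TCP to the grasp point, in mm); z points along the fingers, y is the line along which they close (so a half turn about z gives the same grasp; the last joint's range is limited). The gripper opens to 91 mm and grips with 3 to 60 N. Pads are 32 mm wide; open, the fingers measure 118 mm over their backs; the gripper's body (76 mm by 178 mm) begins 60 mm behind the grasp point.
Start: joints at [-78.381, 18.312, 89.639, -0, 72.044, -1.146], TCP at [127.055, -560.803, 213.976] pointing down, gripper open.
Joint ranges: [-177.97, 177.97], [-48.28, 115.42], [12.27, 149.76], [-77.06, 257.06], [2.81, 150.46], [-146.56, 146.56]. Speed limits (degrees/s): [147.25, 147.25, 180, 180, 180, 180].

## Interface

Orientations are given as [roll, pitch, yaw] about the fixed x, y, z axes, in that order (R = Rz(yaw) Ry(pitch) Rx(roll)).
In Python, from workcell import env gives the robot as it stands. The module is installed in compiled form; this text tells all that it offers.
- The arm moves only by the tool arm_command, never from a script. Its argument "rows" is a list of rows, each an object with "delta_pos": the shift along the tool's x, y, z in mm, a list of three; "roll": the turn about the tool's z in units of 5 degrees (1.0 is 5 degrees); "jaw": the opening in per cent of the stroke, from 0 (shut) to 100 (fully open). A call has 1 to 20 rows; each row is the pose to reach, as a shift and turn from the pose commanded when the call began, along the tool's axes at that moment; what a row does not reach only later rows make up. A row lasts 1/12 s, in which the tool goes at most 41.7 mm and 7.16 degrees, less where a joint would pass 70% of its speed; a pose out of reach is approached as far as the arm can. A call with a gripper value outside its range is refused whole. The fingers move at their own pace and stop on an object; "squeeze" is the grip in N (left out, the last holds). Time passes only in rows, so rows that repeat a pose let the fingers close. It gives the time, the measured TCP pose, the force, the opening and the grip force at its end, in the units of the state.
- env.state(): the state, without advancing time (a new reading comes with each control period).
- env.grab_frame(name): name is "side" or "top" or "wrist"; returns a dict with "img" (480x640x3 uint8, blue, green, red), "z_map" (480x640 float32, mm along the optical axis (not along the pixel's ray), 0 where there is no reading), "fov_y" (degrees; the focal length in pixels is half the picture's height over the tangent of half this angle, whatever the lens; pixels are square), "cx", "cy" (the principal point, pixels), "dist" ([k1, k2, p1, p2, k3] as OpenCV has them; the pictures are not rectified), "R" (3x3) and "t" (3): a world point X has camera coordinates R X + t; the wrist camera has in their place "T_tool_cam" (4x4, takes a point from camera to tool coordinates, whose origin is the TCP and whose axes are the flange's). Camera axes: x right, y down, z forward; pixel columns grow to the right and rows downward; lengths in mm; the calibration is good to about 2 mm. A picture is of the moment at which its call begins: read the wrist's pose just before it.
- env.job_done(): hands the job in; it is judged then, once.
The state is a dict: "time_s": time; "qpos": joint angles; "qvel": joint speeds; "effort": joint torques, N m; "ee_pos": TCP position; "ee_rot": TCP orientation; "force": force on the tool from outside, world axes, zero at the start; "torque": the same for the moment, N m; "gripper_width": finger opening in mm; "gripper_force": force on a finger pad.
Only numpy, scipy, OpenCV 4.12 (cv2) and the standard library are available. Lean on these libraries where they do the work, as an engineer would, in place of code of your own. Each camera call takes 0.05 s, during which the arm holds its last target. There are 200 camera calls.

## Task

Take the black port plug out of the lid of the white chamber and park it, knob up and fully seated, in the stand whose hole fits it, keeping the lid shut meanwhile. Then lift the lid by its bar handle and hold it 45 degrees open from its shut position so a colleague can reach the dishes; the lid falls shut by itself, so finish while still holding it there, and leave everything else on the desk where it is.

Things in the scene. Friction and masses are not known exactly. Their poses are not given: they have to be found in the camera images.
- chamber: white box fixed to the desk, 190 mm deep (x, from -90 mm at the front to +100 mm at the back), 170 mm wide (y), front wall 75 mm high, rising to the back; origin at desk level, its -x side (dark read-out, lid handle) faces the robot, turned a little left or right; z up. Its grey lid slopes 15 degrees when shut, front edge lower. Culture dishes lie inside.
- lid (a joint): hinge of the chamber's lid, rad: 0 shut, grows as the lid's front edge rises, 0.785 is 45 degrees open, stop at 1.6. No catch or brake: the 0.35 kg lid falls shut when let go.
- lid_hinge (a point): point on the lid at the hinge, middle of the lid's width; the hinge axis runs along the chamber's y, 5 mm under this point measured square to the lid. In the chamber's frame the axis is at x = +85 mm, z = 124 mm.
- lid_handle (a point): middle of the lid's handle: a round steel bar 10 mm thick, parallel to the chamber's y, 90 mm free length between its two arms, 45 mm in front of the lid's front edge and level with the lid's mid thickness (10 mm lid); it turns with the lid, 232 mm from the lid_hinge point, and when the lid is shut is about 69 mm above the desk. The round bar can turn between gripping fingers. Its axes turn with the lid: y along the bar, x towards the hinge.
- plug: loose black plug, 0.06 kg, standing in the round hole in the middle of the lid, so tilted 15 degrees with it (its z axis is square to the lid, leaning to the chamber's front). Origin at the centre of its neck's lower end, z towards the knob: neck 30 mm dia from 0 to 14 mm (slightly tapered at the end), flange 46 mm dia from 14 to 19 mm, cylindrical knob 24 mm dia from 19 to 45 mm. In the lid the flange lies on the lid's upper face; lid hole 33 mm dia.
- plug_knob (a point): point on the plug's axis at mid height of the knob, 32 mm from the neck's end
- stand_wide: square aluminium stand 66x66x24 mm fixed to the desk, round blind hole 33 mm dia, 18 mm deep in the middle of its top: the one that fits the plug; origin at the centre of its underside. The seated plug's flange lies on the stand's top, neck end 14 mm below it.
- pocket (a point): centre of the mouth of the hole in stand_wide, at its top face, 24 mm above the desk; z up
- stand_narrow: the same stand with a hole of only 22 mm, too small for the plug; it may change places with stand_wide
- oil_bottle: bystander, leave it alone: small brown glass bottle, 29 mm dia x 62 mm; origin at its underside
- beaker: bystander, leave it alone: clear beaker, 54 mm dia x 66 mm; origin at its underside
- tweezers: bystander, leave it alone: steel tweezers lying down, 132 mm long; origin at its underside
- marker: bystander, leave it alone: white marker pen lying down, 132 mm long; origin at its underside
- flask: bystander, leave it alone: clear flat culture flask lying down, 52x99x24 mm; origin at its underside
- case: bystander, leave it alone: round black lens case with clear lid, 44 mm dia x 64 mm; origin at its underside
- tip_box: bystander, leave it alone: yellow pipette tip box with clear lid, 80x126x72 mm, shut; origin at its underside
Things that resemble listed ones, but are neither listed nor needed, are in the scene too. What is shaped like the plug but red is not meant. Leave any red look-alike of the stand_wide alone.

How it is judged (in metres and radians):
On the way:
1. the plug is seated in the wide stand, knob up, let go, the lid still shut (horizontal distance between plug and pocket below 0.006 m and z of plug in the frame of pocket between -0.02 and -0.009 m and angle between plug's own z axis and vertical below 0.12 rad and linear speed of plug below 0.02 m/s and contact force between the fingers and plug below 0.05 N and value of joint lid below 0.12 rad), for 0.2 s.
At the end, for the whole second after the job is handed in: the plug stands in the hole of stand_wide (within 6 mm of its centre, flange down on the stand within 5 mm, upright within 7 degrees, untouched and still); the lid is 45 degrees open, within 5 degrees, not moving (under 0.08 rad/s), and the robot is still in contact with it (over 0.5 N), carrying it (horizontal distance between plug and pocket below 0.006 m and z of plug in the frame of pocket between -0.02 and -0.009 m and angle between plug's own z axis and vertical below 0.12 rad and linear speed of plug below 0.02 m/s and contact force between the fingers and plug below 0.05 N and value of joint lid between 0.698132 and 0.872665 rad and velocity of joint lid between -0.08 and 0.08 rad/s and contact force between any of the fingers, the arm and chamber above 0.5 N); the arm keeps its last pose, push and grip.
It fails at once if the lid is raised (over 10 degrees) before the plug is in the stand (value of joint lid above 0.175 rad and (horizontal distance between plug and pocket above 0.02 m or z of plug in the frame of pocket above 0.02 m)).
It fails at once if a bystander is pushed more than 25 mm or tipped over (distance of any of oil_bottle, beaker, tweezers, marker, flask, case, tip_box from where it was at the start of the episode above 0.025 m or angle between any of oil_bottle, beaker, tweezers, marker, flask, case, tip_box's own z axis and vertical above 0.5 rad).
It also fails if it takes over 61 s, if anything falls off the work surface, if the arm or the gripper's body presses on something with over 40 N, if the wrist force passes 120 N, or if a joint passes its speed limit or range.

## Working session

There is one attempt and no reset: what is moved stays moved. The work goes in short steps, Python scripts to look and compute and a tool call to move; the robot and the scene stay as the last step left them, time stands still between calls to the robot, and variables do not carry over. Pictures are saved under pics/ and viewed, at most 10 in all, crops included, and the job is handed in when it is done.

Besides the shell and the picture viewer there is one more tool, called after "Call:" as name(argument=value, ...), one argument or row to a line, values as JSON. arm_command: Moves the arm, as the interface text tells. Its arguments: {"type":"object","properties":{"rows":{"type":"array"},"squeeze":{"type":"number"}},"required":["rows"]}

```bash
mkdir -p pics
cat > h.py <<'E'
import numpy as np, cv2
from workcell import env
from scipy.spatial.transform import Rotation as Ro
def grab(n):
    s=env.state(); f=env.grab_frame(n); h=f["img"].shape[0]
    fl=h/2/np.tan(np.radians(f["fov_y"])/2)
    f["K"]=np.array([[fl,0,f["cx"]],[0,fl,f["cy"]],[0,0,1]]); f["dist"]=np.array(f["dist"],float)
    if n=="wrist":
        T=np.eye(4);T[:3,:3]=Ro.from_euler("xyz",s["ee_rot"],degrees=True).as_matrix();T[:3,3]=s["ee_pos"]
        W=T@np.array(f["T_tool_cam"]); f["Rwc"]=W[:3,:3]; f["c"]=W[:3,3]
    else:
        R=np.array(f["R"]); f["Rwc"]=R.T; f["c"]=-R.T@np.array(f["t"])
    return f
def rays(f,uv):
    p=cv2.undistortPoints(np.array(uv,float).reshape(-1,1,2),f["K"],f["dist"]).reshape(-1,2)
    return np.c_[p,np.ones(len(p))]
def plane(f,uv,z):
    d=rays(f,uv)@f["Rwc"].T
    return f["c"]+d*((z-f["c"][2])/d[:,2])[:,None]
def depth(f,uv):
    uv=np.array(uv).reshape(-1,2); r=rays(f,uv); i=uv.round().astype(int)
    return f["c"]+(r*f["z_map"][i[:,1],i[:,0]][:,None])@f["Rwc"].T
def cloud(f):
    v,u=np.mgrid[0:480,0:640]; P=depth(f,np.c_[u.ravel(),v.ravel()]); return P.reshape(480,640,3)
def proj(f,P):
    R=f["Rwc"].T; return cv2.projectPoints(np.array(P,float).reshape(-1,1,3),cv2.Rodrigues(R)[0],-R@f["c"],f["K"],f["dist"])[0].reshape(-1,2)
E
python3 - <<'E'
from h import *
print(env.state())
for n in("top","side"):
    f=grab(n); cv2.imwrite(f"pics/{n}0.png",f["img"]); print(n,f["c"],f["Rwc"][:,2],f["fov_y"])
E
```

```text
{'time_s': 0.0, 'qpos': array([-7.83821528e+01,  1.83536848e+01,  8.97068175e+01, -3.30222587e-03,
        7.20417024e+01, -1.14487222e+00]), 'qvel': array([ 0.07226776,  0.12489731, -0.03097718, -0.03231818,  0.09056222,
        0.02541136]), 'effort': array([ 1.93845044e-03, -4.12456369e+01, -2.31970793e+01,  7.28410925e-02,
        4.55237261e-02, -1.50140963e-04]), 'ee_pos': array([ 126.91879331, -560.31012285,  213.09698847]), 'ee_rot': array([-1.79897753e+02,  1.09680330e-03,  1.27637413e+01]), 'force': array([ 0.13218466, -0.58795977,  0.45747158]), 'torque': array([ 0.03309557, -0.00717586, -0.03186539]), 'gripper_force': 0.0, 'gripper_width': 91.02246761658606}
top [ 389.90010691  -19.62145892 1445.15982276] [ 0.12897248  0.01862056 -0.99147334] 47.24761455488658
side [ 127.09289489 1199.53429859  782.72999807] [ 0.31570869 -0.82514877 -0.46846295] 52.1039381050135
```

View pics/top0.png

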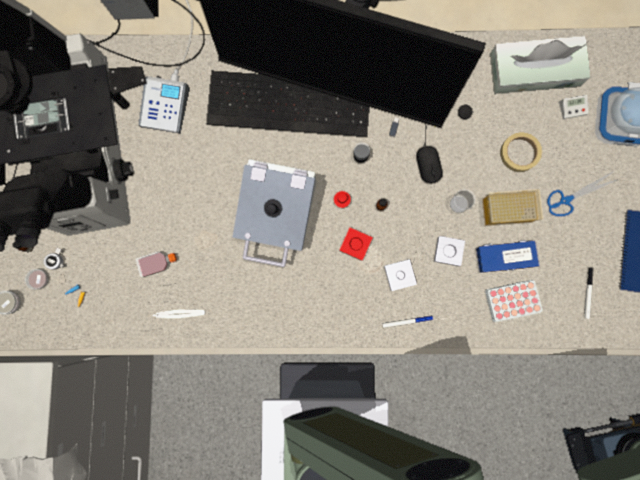

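View pics/side0.png

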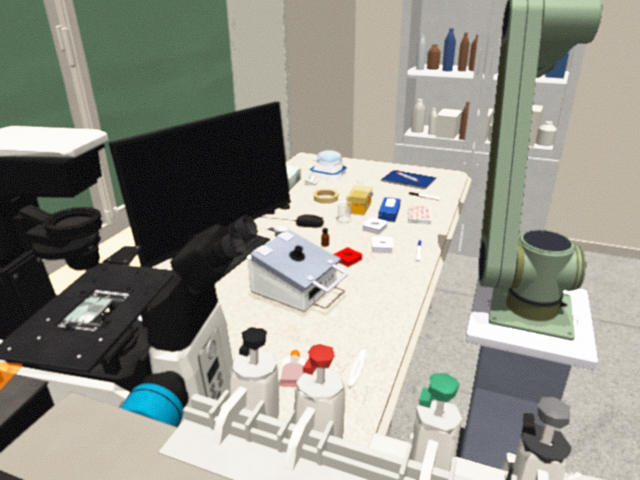

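The top view shows the chamber at (275,210), plug at (272,208), handle bar near (268,262), white stands at (401,275) and (450,250), and red decoys at (342,199) and (356,243). The side view agrees with it.

Run:
```python
from h import *
f=grab("top"); im=f["img"]; P=cloud(f); g=im.max(2)
# stands
for c in((401,275),(450,250)):
    x,y=c; m=np.zeros((480,640),np.uint8); m[y-25:y+25,x-25:x+25]=(im.min(2)>215)[y-25:y+25,x-25:x+25]
    cs=cv2.findContours(m,cv2.RETR_EXTERNAL,cv2.CHAIN_APPROX_NONE)[0]; k=max(cs,key=cv2.contourArea)
    w=plane(f,k.reshape(-1,2),24); r=cv2.minAreaRect(w[:,:2].astype(np.float32)); 
    fill=np.zeros_like(m); cv2.drawContours(fill,[k],-1,1,-1); fill=cv2.erode(fill,np.ones((5,5)))
    h=(fill>0)&(m==0); v,u=np.nonzero(h); px=np.linalg.norm(plane(f,[[x,y]],24)-plane(f,[[x+1,y]],24))
    print(c,"rect",r,"hole dia",2*np.sqrt(h.sum()/np.pi)*px, plane(f,[[u.mean(),v.mean()]],24) if len(u) else 0,"z",np.median(P[v-0,u,2]) if len(u) else 0, np.median(P[(fill>0)&(m>0)][:,2]))
# plug
m=np.zeros((480,640),np.uint8); m[185:235,245:300]=(g<70)[185:235,245:300]
n,l,s,ce=cv2.connectedComponentsWithStats(m); 
for i in range(1,n):
    if s[i,4]>30: print("plug",ce[i],s[i],"depth top z",np.percentile(P[l==i][:,2],[5,50,90]),np.median(P[l==i],0))
# lid plane fit
lid=np.zeros((480,640),bool); lid[175:245,238:310]=1
Q=P[lid]; col=im[lid].astype(int); ok=(Q[:,2]>70)&(Q[:,2]<140); Q=Q[ok]
for _ in range(5):
    c=Q.mean(0); nrm=np.linalg.svd(Q-c,full_matrices=False)[2][2]; d=(Q-c)@nrm; Q=Q[abs(d)<max(2,2*d.std())]
nrm*=np.sign(nrm[2]); print("lid plane",c,nrm,"tilt",np.degrees(np.arccos(nrm[2])),"yaw of downhill reverse",np.degrees(np.arctan2(-nrm[1],-nrm[0])),d.std(),len(Q))
np.save("lid.npy",np.r_[c,nrm])
big=cv2.resize(im[150:290,230:480],None,fx=3.2,fy=3.2,interpolation=cv2.INTER_CUBIC); cv2.imwrite("pics/top1.png",big)
```

```text
(401, 275) rect ((465.8819274902344, -196.17579650878906), (66.4136962890625, 65.1743392944336), 13.840561866760254) hole dia 16.110260368597505 [[ 466.00170952 -198.4284824    24.        ]] z 18.086762530164833 24.61612371784645
(450, 250) rect ((528.3416137695312, -324.98138427734375), (65.1671371459961, 64.50477600097656), 79.0384750366211) hole dia 21.606142336132564 [[ 529.90212477 -331.67945      24.        ]] z 18.87437621536401 23.740183850264884
plug [272.51612903 207.79262673] [265 200  16  17 217] depth top z [108.49136027 118.09000544 141.55873624] [624.10214356 123.91661954 118.09000544]
lid plane [624.9496609  123.45042897 109.28981181] [-0.25588567  0.05441389  0.96517442] tilt 15.165451457023352 yaw of downhill reverse -12.005079880926477 2.2857495619808814 4073
```

View pics/top1.png

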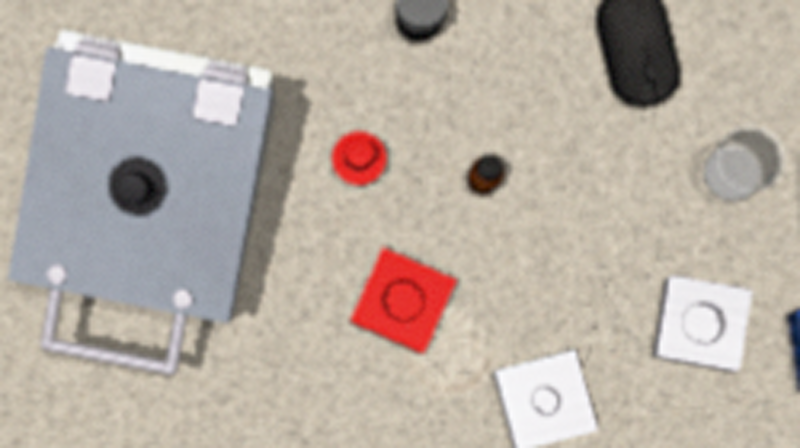

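The crop shows the lid and plug, with the larger hole in the right-hand stand at (703,322) in the crop. stand_wide is therefore at about (528,-325) and the chamber yaw is about -12°. I'll go above the plug for a close look.

```bash
cat >> h.py <<'E'
def go(target,yaw=None):
    s=env.state(); R=Ro.from_euler("xyz",s["ee_rot"],degrees=True).as_matrix()
    d=R.T@(np.array(target)-s["ee_pos"]); y=s["ee_rot"][2]
    t=0 if yaw is None else (yaw-y+180)%360-180
    print("pos",s["ee_pos"].round(1),"rot",s["ee_rot"].round(2),"t",s["time_s"],"delta",d.round(1),"roll units (tool z down => -dyaw/5)",round(-t/5,2))
E
python3 - <<'E'
from h import *
go([590,125,300],-12); f=env.grab_frame("wrist"); print(np.array(f["T_tool_cam"]).round(3),f["fov_y"])
E
```

```text
pos [ 127.  -560.4  213.3] rot [-179.92    0.     12.77] t 0.15 delta [ 603.1 -566.3  -85.9] roll units (tool z down => -dyaw/5) 4.95
[[-1.00000e-03 -9.71000e-01 -2.37000e-01  6.64900e+01]
 [ 1.00000e+00 -1.00000e-03  0.00000e+00 -7.75000e-01]
 [-0.00000e+00 -2.37000e-01  9.71000e-01 -1.70572e+02]
 [ 0.00000e+00  0.00000e+00  0.00000e+00  1.00000e+00]] 71.07075072353712
```

Call:
arm_command(
  rows=[
    {"delta_pos": [0,0,-86],"roll": 0,"jaw": 60},
    {"delta_pos": [0,0,-86],"roll": 0,"jaw": 60},
    {"delta_pos": [603,-566,-86],"roll": 4.95,"jaw": 60},
    {"delta_pos": [603,-566,-86],"roll": 4.95,"jaw": 60},
    {"delta_pos": [603,-566,-86],"roll": 4.95,"jaw": 60},
    {"delta_pos": [603,-566,-86],"roll": 4.95,"jaw": 60},
    {"delta_pos": [603,-566,-86],"roll": 4.95,"jaw": 60},
    {"delta_pos": [603,-566,-86],"roll": 4.95,"jaw": 60},
    {"delta_pos": [603,-566,-86],"roll": 4.95,"jaw": 60},
    {"delta_pos": [603,-566,-86],"roll": 4.95,"jaw": 60},
    {"delta_pos": [603,-566,-86],"roll": 4.95,"jaw": 60},
    {"delta_pos": [603,-566,-86],"roll": 4.95,"jaw": 60},
    {"delta_pos": [603,-566,-86],"roll": 4.95,"jaw": 60},
    {"delta_pos": [603,-566,-86],"roll": 4.95,"jaw": 60},
    {"delta_pos": [603,-566,-86],"roll": 4.95,"jaw": 60},
    {"delta_pos": [603,-566,-86],"roll": 4.95,"jaw": 60},
    {"delta_pos": [603,-566,-86],"roll": 4.95,"jaw": 60},
    {"delta_pos": [603,-566,-86],"roll": 4.95,"jaw": 60},
    {"delta_pos": [603,-566,-86],"roll": 4.95,"jaw": 60},
    {"delta_pos": [603,-566,-86],"roll": 4.95,"jaw": 60},
  ],
)

```text
time_s: 1.87
ee_pos: [546.4, 61.0, 299.5]
ee_rot: [180.0, 0.0, -12.0]
force: [0.5, -0.5, -0.7]
gripper_width: 54.6
gripper_force: 0.0
```

Run:
```python
from h import *
go([590,125,300],-12)
```

```text
pos [546.4  61.  299.5] rot [179.98   0.   -11.95] t 1.8667 delta [ 29.4 -71.7  -0.5] roll units (tool z down => -dyaw/5) 0.01
```

Call:
arm_command(
  rows=[
    {"delta_pos": [29,-72,0],"roll": 0,"jaw": 60},
    {"delta_pos": [29,-72,0],"roll": 0,"jaw": 60},
    {"delta_pos": [29,-72,0],"roll": 0,"jaw": 60},
    {"delta_pos": [29,-72,0],"roll": 0,"jaw": 60},
    {"delta_pos": [29,-72,0],"roll": 0,"jaw": 60},
  ],
)

```text
time_s: 2.28
ee_pos: [588.6, 122.9, 299.2]
ee_rot: [179.9, 0.1, -12.0]
force: [-0.1, -0.3, -0.0]
gripper_width: 54.5
gripper_force: 0.0
```

Run:
```python
from h import *
f=grab("wrist"); im=f["img"]; cv2.imwrite("pics/w1.png",im); P=cloud(f)
np.savez("w1.npz",im=im,P=P); g=im.max(2)
m=((g<75)&(P[...,2]>95)&(P[...,2]<160)&(abs(P[...,0]-624)<45)&(abs(P[...,1]-124)<45)).astype(np.uint8)
n,l,s,ce=cv2.connectedComponentsWithStats(m); i=1+s[1:,4].argmax(); print(ce[i],s[i])
Q=P[l==i]; print("z pct",np.percentile(Q[:,2],[2,50,98]))
N=np.load("lid.npy")[3:]
L=P[(abs(P[...,0]-624)<60)&(abs(P[...,1]-124)<55)&(g>100)]; L=L[L[:,2]>60]
for _ in range(6):
    c=L.mean(0); n_=np.linalg.svd(L-c,full_matrices=False)[2][2]; d=(L-c)@n_; L=L[abs(d)<max(1,2*d.std())]
n_*=np.sign(n_[2]); print("lid",c,n_,np.degrees(np.arccos(n_[2])),np.degrees(np.arctan2(-n_[1],-n_[0])),d.std())
h=(Q-c)@n_; print("heights",np.percentile(h,[5,25,50,75,95]))
for a,b in((3,8),(25,40)):
    q=Q[(h>a)&(h<b)]; 
    if len(q)<10: continue
    e=np.c_[np.array([1,0,0])-n_*n_[0]]; 
    print("slab",a,b,len(q),q.mean(0),(q.max(0)+q.min(0))/2)
```

```text
[308.65054945 181.97948718] [ 288  162   42   41 1365]
z pct [110.06360008 118.10720592 141.34701908]
lid [625.24777395 118.82938917 227.36522475] [-0.66949116  0.74266865  0.01499567] 89.1407791810466 -47.96638853189665 23.104136335930175
heights [-15.25849089  -6.75198536   1.01067505   8.97226011  17.80892367]
slab 3 8 212 [625.82559641 128.6937632  129.21986905] [625.71625942 127.9556873  125.53974583]
```

View pics/w1.png

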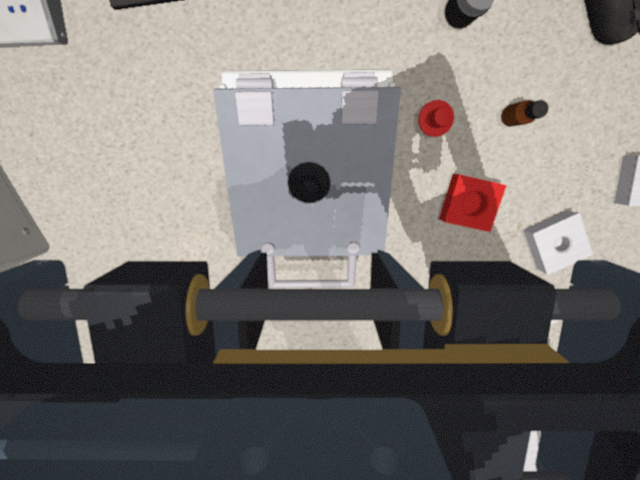

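The wrist view shows the plug at (308,182), with the lid edges and bar (row 285, columns 268–355) nearly aligned with the image. I'll refit the lid plane without the gripper pixels and compute the plug and bar positions.

Run:
```python
from h import *
f=grab("wrist"); im=f["img"]; P=cloud(f); g=im.max(2)
u,v=np.meshgrid(np.arange(640),np.arange(480))
L=P[(u>240)&(u<380)&(v>130)&(v<235)&(g>75)]; L=L[(L[:,2]>70)&(L[:,2]<140)]
for _ in range(8):
    c=L.mean(0); n_=np.linalg.svd(L-c,full_matrices=False)[2][2]; d=(L-c)@n_; L=L[abs(d)<max(1,2*d.std())]
n_*=np.sign(n_[2]); print("lid",c,n_,np.degrees(np.arccos(n_[2])),np.degrees(np.arctan2(-n_[1],-n_[0])),d.std(),len(L))
m=(g<75)&(u>280)&(u<340)&(v>150)&(v<215); Q=P[m]; h=(Q-c)@n_; print(np.percentile(h,[5,25,50,75,95]))
for a,b in((3,8),(28,36)):
    q=Q[(h>a)&(h<b)]; (cc,r)=cv2.minEnclosingCircle(q[:,:2].astype(np.float32)); print(a,b,len(q),"mean",q.mean(0),"circ",cc,r)
# bar: bright pixels rows 270-295
bar=P[(u>280)&(u<345)&(v>275)&(v<295)]; bar=bar[(bar[:,2]>62)&(bar[:,2]<85)]
print("bar",len(bar),bar.mean(0),bar.max(0),np.degrees(np.arctan2(*-np.linalg.svd(bar[:,:2]-bar[:,:2].mean(0))[2][0])))
yaw=np.radians(-12)
# from the plug: lid centre to bar along the slope
```

```text
lid [624.30473243 124.30611151 108.3033438 ] [-0.25300731  0.05211002  0.96605996] 14.970277342410869 -11.638039302143598 0.5309517378281132 11171
[ 3.69346652  4.73013402  5.73417882 30.16340652 31.54358796]
3 8 772 mean [631.91997647 124.41969597 115.41127925] circ (626.3143310546875, 126.3494873046875) 22.362512588500977
28 36 407 mean [620.35786061 127.54905604 138.98044033] circ (619.7228393554688, 127.84807586669922) 11.854178428649902
bar 510 [499.55237151 149.95267908  72.23125337] [510.6917151  189.70531578  75.10805472] -168.07782195040835
```

Run:
```python
from h import *
go([622,127.3,160],-11.8); go([622,127.3,122],-11.8)
```

```text
pos [588.5 122.1 299.9] rot [179.97   0.   -12.05] t 2.3833 delta [ 31.7 -12.1 139.9] roll units (tool z down => -dyaw/5) -0.05
pos [588.5 122.1 299.9] rot [179.97   0.   -12.05] t 2.3833 delta [ 31.7 -12.1 177.9] roll units (tool z down => -dyaw/5) -0.05
```

Call:
arm_command(
  rows=[
    {"delta_pos": [31.7,-12.1,20],"roll": 0,"jaw": 48},
    {"delta_pos": [31.7,-12.1,60],"roll": 0,"jaw": 48},
    {"delta_pos": [31.7,-12.1,100],"roll": 0,"jaw": 48},
    {"delta_pos": [31.7,-12.1,140],"roll": 0,"jaw": 48},
    {"delta_pos": [31.7,-12.1,140],"roll": 0,"jaw": 48},
    {"delta_pos": [31.7,-12.1,140],"roll": 0,"jaw": 48},
  ],
)

```text
time_s: 2.88
ee_pos: [621.3, 127.2, 158.9]
ee_rot: [179.9, 0.2, -12.1]
force: [0.1, 0.4, 1.3]
gripper_width: 44.0
gripper_force: 0.0
```

Run:
```python
from h import *
go([622,127.3,122],-11.8)
```

```text
pos [621.3 127.2 158.9] rot [179.9    0.2  -12.07] t 2.8833 delta [ 0.8 -0.3 36.9] roll units (tool z down => -dyaw/5) -0.05
```

Descend, then grip.

Call:
arm_command(
  rows=[
    {"delta_pos": [0.5,0,15],"roll": 0,"jaw": 48},
    {"delta_pos": [0.5,0,30],"roll": 0,"jaw": 48},
    {"delta_pos": [0.5,0,37],"roll": 0,"jaw": 48},
    {"delta_pos": [0.5,0,37],"roll": 0,"jaw": 48},
    {"delta_pos": [0.5,0,37],"roll": 0,"jaw": 10},
    {"delta_pos": [0.5,0,37],"roll": 0,"jaw": 10},
    {"delta_pos": [0.5,0,37],"roll": 0,"jaw": 10},
    {"delta_pos": [0.5,0,37],"roll": 0,"jaw": 10},
    {"delta_pos": [0.5,0,37],"roll": 0,"jaw": 10},
    {"delta_pos": [0.5,0,37],"roll": 0,"jaw": 10},
    {"delta_pos": [0.5,0,37],"roll": 0,"jaw": 10},
    {"delta_pos": [0.5,0,37],"roll": 0,"jaw": 10},
  ],
  squeeze=15,
)

```text
time_s: 3.88
ee_pos: [623.7, 127.9, 124.1]
ee_rot: [180.0, -0.1, -12.0]
force: [-1.2, -1.8, 7.1]
gripper_width: 22.9
gripper_force: 15.0
```

Call:
arm_command(
  rows=[
    {"delta_pos": [-1.3,0,-5],"roll": 0,"jaw": 10},
    {"delta_pos": [-2.6,0,-10],"roll": 0,"jaw": 10},
    {"delta_pos": [-4,0,-15],"roll": 0,"jaw": 10},
    {"delta_pos": [-5.4,0,-20],"roll": 0,"jaw": 10},
    {"delta_pos": [-7,0,-26],"roll": 0,"jaw": 10},
    {"delta_pos": [-7,0,-60],"roll": 0,"jaw": 10},
    {"delta_pos": [-7,0,-100],"roll": 0,"jaw": 10},
    {"delta_pos": [-7,0,-126],"roll": 0,"jaw": 10},
    {"delta_pos": [-7,0,-126],"roll": 0,"jaw": 10},
    {"delta_pos": [-7,0,-126],"roll": 0,"jaw": 10},
  ],
)

```text
time_s: 4.72
ee_pos: [616.8, 130.3, 251.0]
ee_rot: [-179.9, -0.2, -12.0]
force: [-0.1, 0.2, -0.4]
gripper_width: 23.1
gripper_force: 15.0
```

Run:
```python
from h import *
go([470,-270,250],-12); f=grab("wrist"); cv2.imwrite("pics/w2.png",f["img"]); print(env.state()["gripper_width"])
```

```text
pos [616.8 130.3 251. ] rot [-179.89   -0.22  -11.97] t 4.7167 delta [-6.060e+01  4.221e+02 -1.000e-01] roll units (tool z down => -dyaw/5) 0.01
23.36017312862699
```

View pics/w2.png

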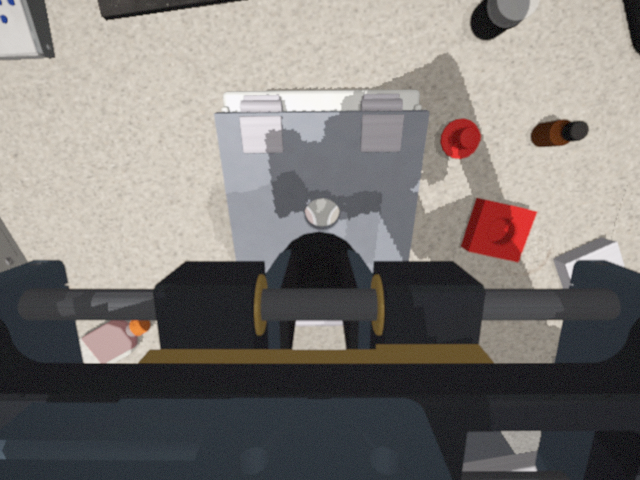

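Picture: the plug is in the gripper (flange edge at (318,240)), the lid hole is empty at (322,212) and the lid is shut. Moving over to the wide stand, high.

Run:
```python
from h import *
go([490,-329,250],-12)
```

```text
pos [615.8 130.1 248.8] rot [-179.98   -0.    -11.97] t 4.7667 delta [-27.9 475.2  -1.3] roll units (tool z down => -dyaw/5) 0.01
```

Call:
arm_command(
  rows=[
    {"delta_pos": [-1,20,0],"roll": 0,"jaw": 10},
    {"delta_pos": [-3,50,0],"roll": 0,"jaw": 10},
    {"delta_pos": [-5,80,0],"roll": 0,"jaw": 10},
    {"delta_pos": [-7,110,0],"roll": 0,"jaw": 10},
    {"delta_pos": [-8,140,0],"roll": 0,"jaw": 10},
    {"delta_pos": [-10,170,0],"roll": 0,"jaw": 10},
    {"delta_pos": [-12,200,0],"roll": 0,"jaw": 10},
    {"delta_pos": [-14,230,0],"roll": 0,"jaw": 10},
    {"delta_pos": [-15,260,0],"roll": 0,"jaw": 10},
    {"delta_pos": [-17,290,0],"roll": 0,"jaw": 10},
    {"delta_pos": [-19,320,0],"roll": 0,"jaw": 10},
    {"delta_pos": [-21,350,0],"roll": 0,"jaw": 10},
    {"delta_pos": [-22,380,0],"roll": 0,"jaw": 10},
    {"delta_pos": [-24,410,0],"roll": 0,"jaw": 10},
    {"delta_pos": [-26,440,0],"roll": 0,"jaw": 10},
    {"delta_pos": [-28,475,10],"roll": 0,"jaw": 10},
    {"delta_pos": [-28,475,38],"roll": 0,"jaw": 10},
    {"delta_pos": [-28,475,38],"roll": 0,"jaw": 10},
    {"delta_pos": [-28,475,38],"roll": 0,"jaw": 10},
    {"delta_pos": [-28,475,38],"roll": 0,"jaw": 10},
  ],
)

```text
time_s: 6.43
ee_pos: [490.4, -328.1, 210.5]
ee_rot: [-179.9, 0.1, -11.9]
force: [-0.5, 0.2, -0.9]
gripper_width: 23.5
gripper_force: 15.0
```

```bash
cat > m.py <<'E'
from h import *
f=grab("wrist"); im=f["img"]; cv2.imwrite("pics/w3.png",im); P=cloud(f)
m=((im.min(2)>150)&(abs(P[...,2]-24)<5)&(abs(P[...,0]-528)<60)&(abs(P[...,1]+325)<60)).astype(np.uint8)
m=cv2.morphologyEx(m,cv2.MORPH_OPEN,np.ones((3,3)))
k=max(cv2.findContours(m,cv2.RETR_EXTERNAL,cv2.CHAIN_APPROX_NONE)[0],key=cv2.contourArea)
print("px rect",cv2.minAreaRect(k)); w=plane(f,k.reshape(-1,2),24)[:,:2].astype(np.float32); print("rect",cv2.minAreaRect(w))
fill=np.zeros_like(m); cv2.drawContours(fill,[k],-1,1,-1); print("top z",np.median(P[m>0][:,2]))
cs,hi=cv2.findContours(m,cv2.RETR_CCOMP,cv2.CHAIN_APPROX_NONE)
for c,h in zip(cs,hi[0]):
    if h[3]>=0 and cv2.contourArea(c)>100:
        q=plane(f,c.reshape(-1,2),24)[:,:2].astype(np.float32); print("hole",cv2.minEnclosingCircle(q),cv2.fitEllipse(q))
v,u=np.nonzero((P[...,2]<14)&(fill>0)); print("deep px",len(u))
go([528,-325,212],-12)
E
python3 m.py
```

```text
px rect ((307.5, 183.5), (63.0, 63.0), 90.0)
rect ((527.4124755859375, -323.4786376953125), (65.5917739868164, 65.98029327392578), 78.83833312988281)
top z 23.885709645899055
deep px 0
pos [ 490.9 -328.2  211.4] rot [ 1.800e+02 -4.000e-02 -1.191e+01] t 6.4833 delta [ 35.7 -10.8  -0.6] roll units (tool z down => -dyaw/5) 0.02
```

View pics/w3.png

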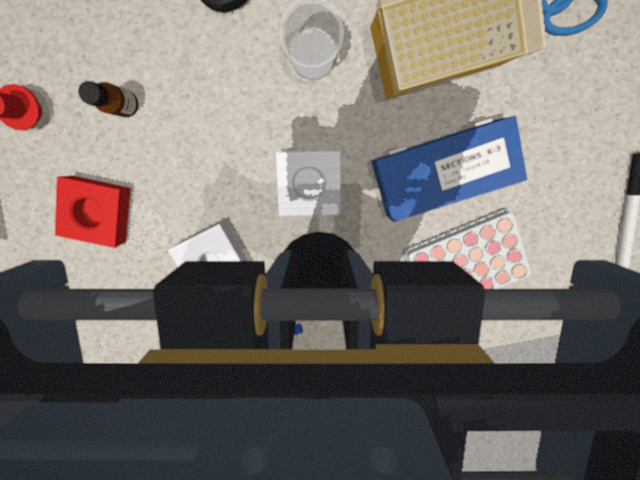

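The picture shows the stand centred at (308,183) with its 33 mm hole at (310,182), and the held plug's flange rim at about (318,233). I'll check the held plug's pose by projecting its expected flange rim.

Run:
```python
from h import *
f=grab("wrist"); s=env.state(); R=Ro.from_euler("xyz",s["ee_rot"],degrees=True).as_matrix()
P=cloud(f); g=f["img"].max(2)
# expected rim (tool coords) for tilts
for tilt in (0,10,15,20):
    t=np.radians(tilt); n=np.array([-np.sin(t),0,-np.cos(t)]); e=np.array([np.cos(t),0,-np.sin(t)])
    piv=np.array([0.,0,-7]); 
    C=np.array([2.9,0,9.8]) if tilt==15 else piv-n*16.5
    a=np.radians([-50,-25,0,25,50]); rim=C+23*(np.cos(a)[:,None]*e+np.sin(a)[:,None]*np.array([0,1,0]))
    print(tilt,proj(f,s["ee_pos"]+rim@R.T).round(0).tolist())
m=((g<40)&(np.arange(480)[:,None]<262)&(np.arange(480)[:,None]>225))
u,v=np.meshgrid(np.arange(640),np.arange(480)); m&=(u>270)&(u<370)
for c in range(285,356,10): 
    r=np.nonzero(m[:,c])[0]; print(c,r.min() if len(r) else None, end="; ")
Q=(P[m]-s["ee_pos"])@R; Q=Q[(abs(Q[:,1])<25)&(Q[:,2]>-20)&(Q[:,2]<40)]; print(len(Q)); 
c=Q.mean(0); sv=np.linalg.svd(Q-c,full_matrices=False)[2]; print(c,sv[2],Q.max(0),Q.min(0))
for lo in np.arange(8,30,3):
    q=Q[(Q[:,0]>lo)&(Q[:,0]<lo+3)&(abs(Q[:,1])<6)]; 
    if len(q): print(lo,len(q),np.median(q[:,2]),q[:,0].max())
```

```text
0 [[288.0, 249.0], [302.0, 238.0], [320.0, 234.0], [338.0, 238.0], [352.0, 249.0]]
10 [[288.0, 246.0], [302.0, 235.0], [320.0, 232.0], [338.0, 235.0], [352.0, 246.0]]
15 [[288.0, 246.0], [302.0, 237.0], [320.0, 233.0], [338.0, 237.0], [352.0, 246.0]]
20 [[287.0, 243.0], [302.0, 234.0], [320.0, 230.0], [339.0, 234.0], [353.0, 243.0]]
285 None; 295 240; 305 235; 315 233; 325 234; 335 236; 345 242; 355 None; 1489
[16.06180222 -0.62671956  5.58587116] [-0.97991879  0.00691039  0.19927723] [24.52569286 17.65288307 10.45219975] [  7.34697229 -18.82377632 -15.04085227]
8 55 2.0907764503663016 10.983932354124581
11 166 5.943730664122457 13.959866113911392
14 101 7.336856524523133 16.94068599101459
17 114 6.633499683745287 19.971471700452852
20 118 5.943180372990008 22.99743338787975
23 70 6.425600020044328 24.525692856148552
```

Call:
arm_command(
  rows=[
    {"delta_pos": [29,-11.7,10],"roll": 0,"jaw": 10},
    {"delta_pos": [29,-11.7,40],"roll": 0,"jaw": 10},
    {"delta_pos": [29,-11.7,70],"roll": 0,"jaw": 10},
    {"delta_pos": [29,-11.7,100],"roll": 0,"jaw": 10},
    {"delta_pos": [29,-11.7,130],"roll": 0,"jaw": 10},
    {"delta_pos": [29,-11.7,146],"roll": 0,"jaw": 10},
    {"delta_pos": [29,-11.7,146],"roll": 0,"jaw": 10},
    {"delta_pos": [29,-11.7,146],"roll": 0,"jaw": 10},
    {"delta_pos": [29,-11.7,146],"roll": 0,"jaw": 10},
  ],
  squeeze=8,
)

```text
time_s: 7.28
ee_pos: [522.6, -324.0, 66.8]
ee_rot: [179.9, -0.2, -11.9]
force: [0.8, -0.3, -1.2]
gripper_width: 23.4
gripper_force: 8.0
```

Run:
```python
from h import *
go([527.4-6.1*.978,-323.5+6.1*.207,65],-12)
f=grab("wrist");f=grab("wrist");go([527.4-6.1*.978+.08,-323.5+6.1*.207+.4,65],-12)
```

```text
pos [ 522.6 -324.    66.8] rot [179.92  -0.21 -11.94] t 7.2833 delta [-1.5 -1.5  1.8] roll units (tool z down => -dyaw/5) 0.01
pos [ 522.5 -324.2   67. ] rot [179.91  -0.24 -11.96] t 7.3833 delta [-1.5 -2.1  2. ] roll units (tool z down => -dyaw/5) 0.01
```

Call:
arm_command(
  rows=[
    {"delta_pos": [-1.2,-1.2,4],"roll": 0,"jaw": 10},
    {"delta_pos": [-1.2,-1.2,8],"roll": 0,"jaw": 10},
    {"delta_pos": [-1.2,-1.2,11],"roll": 0,"jaw": 10},
    {"delta_pos": [-1.2,-1.2,14],"roll": 0,"jaw": 10},
    {"delta_pos": [-1.2,-1.2,16],"roll": 0,"jaw": 10},
    {"delta_pos": [-1.2,-1.2,16],"roll": 0,"jaw": 10},
    {"delta_pos": [-1.2,-1.2,16],"roll": 0,"jaw": 10},
  ],
)

```text
time_s: 7.97
ee_pos: [520.3, -322.3, 48.6]
ee_rot: [180.0, -0.0, -12.0]
force: [0.6, 0.5, -0.4]
gripper_width: 23.4
gripper_force: 8.0
```

Call:
arm_command(
  rows=[
    {"delta_pos": [0,0,1.5],"roll": 0,"jaw": 10},
    {"delta_pos": [0,0,3],"roll": 0,"jaw": 10},
    {"delta_pos": [0.5,0,4],"roll": 0,"jaw": 10},
    {"delta_pos": [1.5,0,5],"roll": 0,"jaw": 10},
    {"delta_pos": [2.5,0,6],"roll": 0,"jaw": 10},
    {"delta_pos": [2.5,0,6],"roll": 0,"jaw": 10},
  ],
)

```text
time_s: 8.47
ee_pos: [523.4, -323.1, 43.3]
ee_rot: [180.0, -0.1, -12.0]
force: [1.8, -0.7, 4.5]
gripper_width: 23.3
gripper_force: 8.0
```

Call:
arm_command(
  rows=[
    {"delta_pos": [1,0,1],"roll": 0,"jaw": 10},
    {"delta_pos": [2,0,2],"roll": 0,"jaw": 10},
    {"delta_pos": [3,0,3],"roll": 0,"jaw": 10},
    {"delta_pos": [3.5,0,4],"roll": 0,"jaw": 10},
    {"delta_pos": [3.5,0,4],"roll": 0,"jaw": 10},
  ],
)

```text
time_s: 8.88
ee_pos: [527.5, -324.1, 39.6]
ee_rot: [179.9, -0.2, -12.0]
force: [2.3, -1.2, 5.0]
gripper_width: 23.3
gripper_force: 8.0
```

Call:
arm_command(
  rows=[
    {"delta_pos": [0,0,0],"roll": 0,"jaw": 30},
    {"delta_pos": [0,0,0],"roll": 0,"jaw": 45},
    {"delta_pos": [0,0,0],"roll": 0,"jaw": 45},
    {"delta_pos": [0,0,0],"roll": 0,"jaw": 45},
    {"delta_pos": [0,0,-20],"roll": 0,"jaw": 45},
    {"delta_pos": [0,0,-50],"roll": 0,"jaw": 45},
    {"delta_pos": [-15,0,-90],"roll": 0,"jaw": 45},
    {"delta_pos": [-37,10,-130],"roll": 0,"jaw": 45},
    {"delta_pos": [-37,10,-172],"roll": 0,"jaw": 45},
    {"delta_pos": [-37,10,-172],"roll": 0,"jaw": 45},
    {"delta_pos": [-37,10,-172],"roll": 0,"jaw": 45},
  ],
)

```text
time_s: 9.8
ee_pos: [488.7, -326.5, 214.3]
ee_rot: [179.8, -0.4, -12.0]
force: [0.5, -0.0, -0.6]
gripper_width: 41.1
gripper_force: 0.0
```

Run:
```python
from h import *
f=grab("wrist"); im=f["img"]; P=cloud(f); cv2.imwrite("pics/w4.png",cv2.resize(im[100:260,210:420],None,fx=3,fy=3))
m=(im.max(2)<70)&(abs(P[...,0]-527)<45)&(abs(P[...,1]+323.5)<45)&(P[...,2]>20)&(P[...,2]<75)
Q=P[m]; 
for a,b in((25,35),(48,62)):
    q=Q[(Q[:,2]>a)&(Q[:,2]<b)]; print(a,b,len(q),np.percentile(q[:,2],[5,50,95]) if len(q) else 0,cv2.minEnclosingCircle(q[:,:2].astype(np.float32)) if len(q) else 0)
q=Q[Q[:,2]>48]; A=np.c_[q[:,:2]-q[:,:2].mean(0),np.ones(len(q))]; print("top slope",np.linalg.lstsq(A,q[:,2],rcond=None)[0])
q=Q[(Q[:,2]>22)&(Q[:,2]<36)]; A=np.c_[q[:,:2]-q[:,:2].mean(0),np.ones(len(q))]; print("flange slope",np.linalg.lstsq(A,q[:,2],rcond=None)[0])
go([480,150,220],78)
```

```text
25 35 815 [27.69491223 29.02771518 30.1839343 ] ((526.1118774414062, -323.41607666015625), 21.84107208251953)
48 62 453 [53.22798375 54.75121214 56.04258996] ((526.0528564453125, -323.06341552734375), 11.871549606323242)
top slope [-1.08747222e-02 -9.36854359e-04  5.47117527e+01]
flange slope [-3.89689164e-03  6.93688501e-04  2.90078605e+01]
pos [ 487.8 -325.6  211.5] rot [ 1.7996e+02 -1.0000e-01 -1.2000e+01] t 9.85 delta [-106.4 -463.6   -9. ] roll units (tool z down => -dyaw/5) -18.0
```

View pics/w4.png

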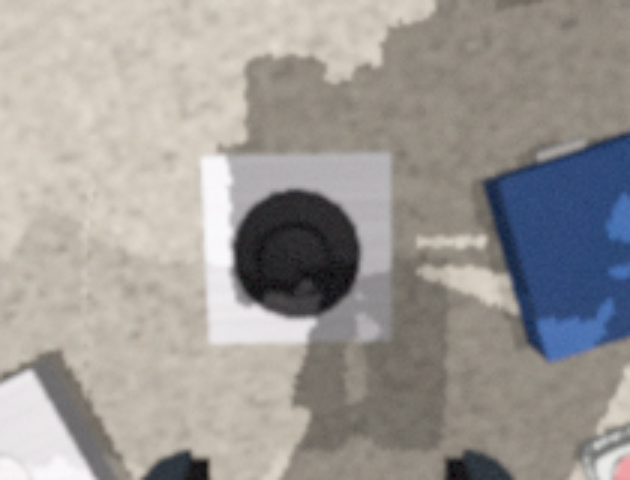

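The crop shows the plug standing square in the stand. Measured flange top is 29 mm, knob top 54.7 mm, tilt under 1° and about 1.3 mm off centre, so it is seated. On to the handle.

Call:
arm_command(
  rows=[
    {"delta_pos": [-3,-10,-9],"roll": -1,"jaw": 45},
    {"delta_pos": [-8,-35,-9],"roll": -2,"jaw": 45},
    {"delta_pos": [-14,-60,-9],"roll": -3,"jaw": 45},
    {"delta_pos": [-20,-85,-9],"roll": -4,"jaw": 45},
    {"delta_pos": [-26,-110,-9],"roll": -5,"jaw": 45},
    {"delta_pos": [-32,-140,-9],"roll": -6,"jaw": 45},
    {"delta_pos": [-38,-165,-9],"roll": -7,"jaw": 45},
    {"delta_pos": [-44,-190,-9],"roll": -8,"jaw": 45},
    {"delta_pos": [-50,-215,-9],"roll": -9,"jaw": 45},
    {"delta_pos": [-56,-245,-9],"roll": -10,"jaw": 45},
    {"delta_pos": [-62,-270,-9],"roll": -11,"jaw": 45},
    {"delta_pos": [-68,-295,-9],"roll": -12,"jaw": 45},
    {"delta_pos": [-74,-320,-9],"roll": -13,"jaw": 45},
    {"delta_pos": [-80,-350,-9],"roll": -14,"jaw": 45},
    {"delta_pos": [-86,-375,-9],"roll": -15,"jaw": 45},
    {"delta_pos": [-92,-400,-9],"roll": -16,"jaw": 45},
    {"delta_pos": [-98,-430,-9],"roll": -17,"jaw": 45},
    {"delta_pos": [-106,-464,-9],"roll": -18,"jaw": 45},
    {"delta_pos": [-106,-464,-9],"roll": -18,"jaw": 45},
    {"delta_pos": [-106,-464,-9],"roll": -18,"jaw": 45},
  ],
  squeeze=20,
)

```text
time_s: 11.52
ee_pos: [479.1, 151.6, 217.2]
ee_rot: [-179.8, 0.2, 78.2]
force: [0.2, -0.3, 0.5]
gripper_width: 40.8
gripper_force: 0.0
```

Run:
```python
from h import *
f=grab("wrist"); im=f["img"]; P=cloud(f); cv2.imwrite("pics/w5.png",im)
yaw=np.radians(-11.9); cx=np.array([np.cos(yaw),np.sin(yaw)]); cy=np.array([-np.sin(yaw),np.cos(yaw)])
D=P[...,:2]-np.array([499.2,151.5]); a=D@cx; b=D@cy
m=(abs(a)<14)&(abs(b)<42)&(P[...,2]>60)&(P[...,2]<90)
print(m.sum(),"along",a[m].mean(),np.percentile(a[m],[5,95]),"across",np.percentile(b[m],[1,99]),"z",np.percentile(P[m][:,2],[5,50,95]))
print(np.polyfit(b[m],a[m],1))
go([499.2,151.5,120],78)
```

```text
867 along -0.758040393883992 [-5.00140896  3.67910928] across [-41.13368711  41.72137864] z [70.27186278 72.77781347 74.33587274]
[-0.01303422 -0.7426905 ]
pos [479.3 150.5 217.5] rot [-1.7978e+02  1.6000e-01  7.8080e+01] t 11.5667 delta [ 5.4 19.7 97.4] roll units (tool z down => -dyaw/5) 0.02
```

View pics/w5.png

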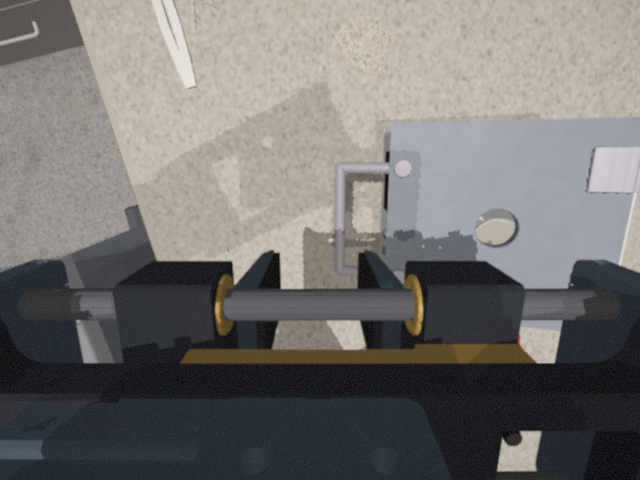

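The picture shows the bar as a vertical strip at column 341, rows 165–272, to the right of the gripper's mid-line; the lid hole is empty at (495,227).

Run:
```python
from h import *
f=grab("wrist"); p=plane(f,[[341,166],[341,220],[341,273]],69); print(p); 
c=p[1]; go([c[0],c[1],120],78.1); go([498.5,151.7,60],78.1)
```

```text
[[510.2721073  200.95978668  69.        ]
 [500.46726789 150.77784204  69.        ]
 [490.07906539  97.55614466  69.        ]]
pos [479.5 149.8 217.9] rot [-1.7983e+02  1.4000e-01  7.8000e+01] t 11.6167 delta [ 5.5 20.6 97.9] roll units (tool z down => -dyaw/5) -0.02
pos [479.5 149.8 217.9] rot [-1.7983e+02  1.4000e-01  7.8000e+01] t 11.6167 delta [  6.2  18.6 157.9] roll units (tool z down => -dyaw/5) -0.02
```

Call:
arm_command(
  rows=[
    {"delta_pos": [4,19,10],"roll": 0,"jaw": 40},
    {"delta_pos": [4,19,40],"roll": 0,"jaw": 40},
    {"delta_pos": [4,19,70],"roll": 0,"jaw": 40},
    {"delta_pos": [4,19,100],"roll": 0,"jaw": 40},
    {"delta_pos": [4,19,120],"roll": 0,"jaw": 40},
    {"delta_pos": [4,19,140],"roll": 0,"jaw": 40},
    {"delta_pos": [4,19,157],"roll": 0,"jaw": 40},
    {"delta_pos": [4,19,157],"roll": 0,"jaw": 40},
    {"delta_pos": [4,19,157],"roll": 0,"jaw": 40},
  ],
)

```text
time_s: 12.37
ee_pos: [499.1, 149.0, 61.8]
ee_rot: [-179.9, 0.1, 77.9]
force: [-0.1, -0.9, 0.2]
gripper_width: 36.5
gripper_force: 0.0
```

Close on the bar.

Call:
arm_command(
  rows=[
    {"delta_pos": [0,0,1],"roll": 0,"jaw": 0},
    {"delta_pos": [0,0,1],"roll": 0,"jaw": 0},
    {"delta_pos": [0,0,1],"roll": 0,"jaw": 0},
    {"delta_pos": [0,0,1],"roll": 0,"jaw": 0},
    {"delta_pos": [0,0,1],"roll": 0,"jaw": 0},
    {"delta_pos": [0,0,1],"roll": 0,"jaw": 0},
    {"delta_pos": [0,0,1],"roll": 0,"jaw": 0},
    {"delta_pos": [0,0,1],"roll": 0,"jaw": 0},
  ],
  squeeze=25,
)

```text
time_s: 13.03
ee_pos: [498.9, 150.6, 62.3]
ee_rot: [-179.9, 0.0, 78.0]
force: [-4.4, 1.2, 5.6]
gripper_width: 9.3
gripper_force: 25.0
```

Call:
arm_command(
  rows=[
    {"delta_pos": [0,-1.4,-6],"roll": 0,"jaw": 0},
    {"delta_pos": [0,-2.6,-11.9],"roll": 0,"jaw": 0},
    {"delta_pos": [0,-3.6,-18],"roll": 0,"jaw": 0},
    {"delta_pos": [0,-4.5,-23.9],"roll": 0,"jaw": 0},
    {"delta_pos": [0,-5.2,-30],"roll": 0,"jaw": 0},
    {"delta_pos": [0,-5.9,-35.9],"roll": 0,"jaw": 0},
    {"delta_pos": [0,-6.3,-42],"roll": 0,"jaw": 0},
    {"delta_pos": [0,-6.6,-48.1],"roll": 0,"jaw": 0},
    {"delta_pos": [0,-6.6,-54],"roll": 0,"jaw": 0},
    {"delta_pos": [0,-6.6,-60.2],"roll": 0,"jaw": 0},
    {"delta_pos": [0,-6.6,-60.2],"roll": 0,"jaw": 0},
    {"delta_pos": [0,-6.6,-60.2],"roll": 0,"jaw": 0},
  ],
)

```text
time_s: 14.03
ee_pos: [492.4, 151.9, 122.4]
ee_rot: [-179.9, 0.0, 78.0]
force: [-5.0, 3.1, -1.5]
gripper_width: 9.1
gripper_force: 25.0
```

Call:
arm_command(
  rows=[
    {"delta_pos": [0,0.3,-6],"roll": 0,"jaw": 0},
    {"delta_pos": [0,0.6,-12.2],"roll": 0,"jaw": 0},
    {"delta_pos": [0,1.2,-18.2],"roll": 0,"jaw": 0},
    {"delta_pos": [0,1.8,-24.2],"roll": 0,"jaw": 0},
    {"delta_pos": [0,2.7,-30.2],"roll": 0,"jaw": 0},
    {"delta_pos": [0,3.6,-36.3],"roll": 0,"jaw": 0},
    {"delta_pos": [0,4.8,-42.2],"roll": 0,"jaw": 0},
    {"delta_pos": [0,6.1,-48.2],"roll": 0,"jaw": 0},
    {"delta_pos": [0,7.6,-54],"roll": 0,"jaw": 0},
    {"delta_pos": [0,9.2,-59.9],"roll": 0,"jaw": 0},
    {"delta_pos": [0,12.9,-71.5],"roll": 0,"jaw": 0},
    {"delta_pos": [0,17.2,-82.8],"roll": 0,"jaw": 0},
    {"delta_pos": [0,19.6,-88.4],"roll": 0,"jaw": 0},
    {"delta_pos": [0,22.1,-94],"roll": 0,"jaw": 0},
    {"delta_pos": [0,22.1,-94],"roll": 0,"jaw": 0},
    {"delta_pos": [0,22.1,-94],"roll": 0,"jaw": 0},
  ],
)

```text
time_s: 15.37
ee_pos: [512.9, 147.8, 217.1]
ee_rot: [-179.8, -0.0, 78.0]
force: [-8.3, 2.3, 1.8]
gripper_width: 9.5
gripper_force: 25.0
```

Run:
```python
from h import *
f=grab("side"); im=f["img"]; cv2.imwrite("pics/side2.png",cv2.resize(im[160:360,180:440],None,fx=3,fy=3))
f=grab("wrist"); cv2.imwrite("pics/w6.png",f["img"])
P=cloud(f); s=env.state(); print(s["ee_pos"],s["force"],s["torque"],s["gripper_width"])
# lid plane: points right of handle
f2=grab("top"); Q=cloud(f2).reshape(-1,3); 
for nm,Q in(("top",Q),("wrist",P.reshape(-1,3))):
    yaw=np.radians(-11.9); o=np.array([499,151]); d=Q[:,:2]-o; a=d@[np.cos(yaw),np.sin(yaw)]; b=d@[-np.sin(yaw),np.cos(yaw)]
    h=Q[:,2]; m=(a>80)&(a<215)&(abs(b)<75)&(h>130)&(h<260); 
    A=np.c_[a[m],b[m],h[m]]
    for _ in range(10):
        if len(A)<50: break
        c=np.polyfit(A[:,0],A[:,2],1); r=A[:,2]-np.polyval(c,A[:,0]); A=A[abs(r)<max(2,2*r.std())]
    print(nm,len(A),c if len(A)>50 else 0,"slope deg",np.degrees(np.arctan(c[0])) if len(A)>50 else 0)
```

```text
[512.76906414 147.76652541 216.79377749] [-8.79237947  3.70275526  2.49072856] [0.70108027 1.6058973  0.22820454] 9.507415015767586
top 2025 [ -0.42328814 231.59323235] slope deg -22.94236433540739
wrist 23509 [ -0.42991469 231.25742428] slope deg -23.26357967362922
```

View pics/side2.png

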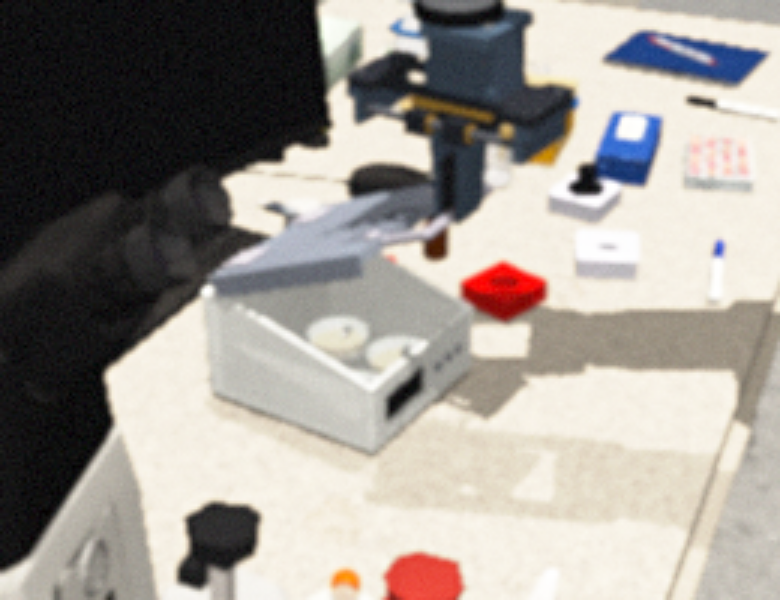

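The side view shows the lid held open by the bar, with the dishes inside and the plug in its stand. Measured slope is -23.1°, i.e. 38° open, so about 7° more is needed.

Call:
arm_command(
  rows=[
    {"delta_pos": [0,2,-5],"roll": 0,"jaw": 0},
    {"delta_pos": [0,4,-10],"roll": 0,"jaw": 0},
    {"delta_pos": [0,6,-15],"roll": 0,"jaw": 0},
    {"delta_pos": [0,8.5,-20],"roll": 0,"jaw": 0},
    {"delta_pos": [0,10.5,-24],"roll": 0,"jaw": 0},
    {"delta_pos": [0,10.5,-24],"roll": 0,"jaw": 0},
    {"delta_pos": [0,10.5,-24],"roll": 0,"jaw": 0},
    {"delta_pos": [0,10.5,-24],"roll": 0,"jaw": 0},
    {"delta_pos": [0,10.5,-24],"roll": 0,"jaw": 0},
  ],
)

```text
time_s: 16.27
ee_pos: [524.8, 145.3, 240.8]
ee_rot: [-180.0, -0.1, 78.0]
force: [-4.6, 2.7, 1.8]
gripper_width: 9.4
gripper_force: 25.0
```

```bash
cat > lid.py <<'E'
from h import *
s=env.state(); print(s["time_s"],s["ee_pos"],s["force"],s["torque"],s["gripper_width"],s["gripper_force"])
yaw=np.radians(-11.9); o=np.array([499,151])
for nm in("top","wrist"):
    f=grab(nm); Q=cloud(f).reshape(-1,3); d=Q[:,:2]-o; a=d@[np.cos(yaw),np.sin(yaw)]; b=d@[-np.sin(yaw),np.cos(yaw)]
    h=Q[:,2]; m=(a>80)&(a<205)&(abs(b)<75)&(h>135)&(h<260); A=np.c_[a[m],h[m]]
    for _ in range(10):
        c=np.polyfit(A[:,0],A[:,1],1); r=A[:,1]-np.polyval(c,A[:,0]); A=A[abs(r)<max(2,2*r.std())]
    print(nm,len(A),"open deg",15-np.degrees(np.arctan(c[0])),r.std())
f=grab("top"); P=cloud(f); m=(f["img"].max(2)<70)&(abs(P[...,0]-527)<40)&(abs(P[...,1]+323)<40)&(P[...,2]>22)&(P[...,2]<70)
print("plug",m.sum(),np.median(P[m],0),P[m][:,2].max())
E
python3 lid.py
```

```text
16.2667 [524.80712888 145.32427573 240.77925705] [-4.56895218  2.6957719   1.775201  ] [0.53897634 0.88981684 0.19251892] 9.438814135034026 24.984783232212067
top 1605 open deg 44.8959802714368 1.7014476333401647
wrist 18462 open deg 44.729945361013904 0.5379155338084668
plug 185 [ 525.98655816 -320.33863562   34.91746001] 60.72530804731673
```

The lid reads 44.8° open on both cameras, the bar is gripped at 25 N, and the plug is in place. Handing in.

```bash
python3 -c "
from h import *
print(env.job_done())"
```

```text
the job is handed in; nothing more can be done
None
```

The plug is seated knob up in the wide stand, the lid is held by its bar at about 45° open (44.8° measured), and the job is handed in; no verdict was returned.

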